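# Sort carved furniture parts into their trays

## Task

Sort the finished walnut parts on the carver's bench into the three plywood trays: put the large rosette tile flat in the square tray with the small rosette centred on top of it, both flower up, stand one drawer knob upright in each bay of the two-bay tray, and lay the spindle lengthwise in the long undivided tray. Set every part down gently rather than dropping it, and let go of all of them.

Things in the scene. Friction and masses are not known exactly. Their poses are not given: they have to be found in the camera images.
- rosette_large: Large square carved walnut rosette tile, 56 x 56 mm and 18 mm thick, lying on its back with a round flower on its flat top. Origin: centre of its underside; x and y along its edges, z up out of the flower.
- rosette_small: Small square carved walnut rosette tile, 42 x 42 mm and 16 mm thick, lying on its back with a round flower on its flat top. Origin: centre of its underside; x and y along its edges, z up out of the flower.
- knob_a: One of two identical turned walnut drawer knobs, mushroom-shaped, standing on its foot: 46 mm high, round foot 32 mm across, neck 22 mm across, round head 40 mm across at its widest (26 to 40 mm above the foot). Origin: centre of the foot's underside; z up the knob's axis.
- knob_b: One of two identical turned walnut drawer knobs, mushroom-shaped, standing on its foot: 46 mm high, round foot 32 mm across, neck 22 mm across, round head 40 mm across at its widest (26 to 40 mm above the foot). Origin: centre of the foot's underside; z up the knob's axis.
- spindle: Short walnut spindle (baluster), 120 mm long, lying on the bench: a 22 x 22 mm square block, 26 mm long, at each end; the slimmer turned middle is 18 mm across over 36 mm, its axis 11 mm above the underside. Does not roll. Origin: mid-length, on the underside; x along its length, z up at the start. Any flat side may end up down.
- tray_two_bay: Tray with two bays, 110 x 176 mm outside, a 6 mm dividing wall as high as the rim across its middle, so the bays are each 98 mm by 79 mm, their centres 42.5 mm either side of the origin along y. Bare plywood, fixed; walls 6 mm thick, rim 20 mm and inner floor 6 mm above the bench. Origin: centre of its underside, at bench height; y along its long side.
- tray_square: Square tray, 142 x 142 mm outside, 130 x 130 mm inside, undivided. Bare plywood, fixed; walls 6 mm thick, rim 20 mm and inner floor 6 mm above the bench. Origin: centre of its underside, at bench height; y along its side.
- tray_long: Long narrow tray, 92 x 180 mm outside, 80 x 168 mm inside, undivided. Bare plywood, fixed; walls 6 mm thick, rim 20 mm and inner floor 6 mm above the bench. Origin: centre of its underside, at bench height; y along its long side.
Things that resemble listed ones, but are neither listed nor needed, are in the scene too. What is shaped like the knob_a but white is not meant.

How it is judged:
By the outcome, as a careful person would: the job done as asked, in the order asked, and still so for the second after the job is handed in, with the robot touching nothing.
It also fails if it takes over 128 s, if anything falls off the work surface, if the arm or the gripper's body presses on something with over 40 N, if the wrist force passes 120 N, or if a joint passes its speed limit or range.

## Robot

A 6-joint arm with a two-finger parallel gripper is mounted at the origin on the work surface. World frame = base frame: x ahead of the robot, y to its left, z up, the work surface at z = 0. Lengths are in m, angles in degrees, forces in N, time in s.
With the tool pointing down it reaches from about 0.375 to 0.9 m from the base axis. Payload 3.1 kg.
Tool frame: the origin (TCP) lies on the centre line of the jaws, within the pads' length; the fingertips stand finger_overhang ahead of it and the grasp point (between the pads) lies 5 mm behind it (finger_overhang is the distance from the TCP to the fingertips, in m); z points along the fingers, y is the line along which they close (so a half turn about z gives the same grasp; the last joint's range is limited). The gripper opens to 87 mm and grips with 3 to 60 N. Pads are 19 mm wide; open, the fingers measure 117 mm over their backs; the gripper's body (75 mm by 190 mm) begins 51 mm behind the grasp point.
Start: joints at [-81.675, 30.224, 82.088, -0, 67.689, -10.227], TCP at [0.199, -0.592, 0.237] pointing down, gripper open.
Joint ranges: [-176.69, 176.69], [-43.24, 126.21], [12.49, 139.97], [-82, 262], [0, 151.66], [-163.58, 163.58]. Speed limits (degrees/s): [159.86, 159.86, 180, 180, 180, 180].

## Interface

Orientations are given as a 3x3 rotation matrix whose columns are the frame's x, y, z axes.
In Python, from rig import read_state, capture, calibration, hand_in, finger_overhang gives the robot as it stands.
- The arm moves only by the tool send_rows, never from a script. Its argument "plan" is a list of rows, each a list of 5 numbers: the closure in counts, from 0 (fully open) to 255 (shut), then the shift along the tool's x, y, z in m, then the turn about the tool's z in rad. A call has 1 to 20 rows; each row shifts and turns the commanded pose from where the row before left it, along the tool's axes as they then stand; what a row does not reach is not made up. A row lasts 1/12 s, in which the tool goes at most 41.7 mm and 7.16 degrees, less where a joint would pass 70% of its speed; a pose out of reach is approached as far as the arm can. A call is refused whole if a number of a shift passes 0.0417 or a number of a turn 0.125, either way. A call with a gripper value outside its range is refused whole. The fingers move at their own pace and stop on an object; the grip force is fixed at half the most. Time passes only in rows, so rows that do not move let the fingers close. It gives the time, the measured TCP pose, the force, the opening and the grip force at its end, in the units of the state.
- read_state(): the state, without advancing time (a new reading comes with each control period).
- capture(name): name is "scene" or "top" or "wrist"; returns (picture, depth): 480x640x3 uint8, blue, green, red; 480x640 float32, m along the optical axis (not along the pixel's ray), 0 where there is no reading.
- calibration(name): a dict with "fx", "fy", "cx", "cy" (pixels), "xyz" and "rotation" of the camera in the world. Camera axes: x right, y down, z forward; pixel columns grow to the right and rows downward; lengths in m; the calibration is good to about 2 mm. A picture is of the moment at which its call begins: read the wrist's pose just before it. calibration takes no time and is no camera call; for the wrist camera it gives the pose at the moment of the call.
- hand_in(): hands the job in; it is judged then, once.
The state is a dict: "time_s": time; "joint_positions": joint angles; "qvel": joint speeds; "tau": joint torques, N m; "position": TCP position; "tcp_rot": TCP orientation; "force": force on the tool from outside, world axes, zero at the start; "moment": the same for the moment, N m; "opening": opening from 0.0 (shut) to 1.0 (fully open); "grasp_force": force on a finger pad.
Only numpy, scipy, OpenCV 4.12 (cv2) and the standard library are available. Lean on these libraries where they do the work, as an engineer would, in place of code of your own. Each camera call takes 0.05 s, during which the arm holds its last target. There are 200 camera calls.

## Working session

There is one attempt and no reset: what is moved stays moved. The work goes in short steps, Python scripts to look and compute and a tool call to move; the robot and the scene stay as the last step left them, time stands still between calls to the robot, and variables do not carry over. Pictures are saved under pics/ and viewed, at most 14 in all, crops included, and the job is handed in when it is done.

Besides the shell and the picture viewer there is one more tool, called after "Request:" by a JSON object that holds its "fn" and its "kwargs". send_rows: Moves the arm, as the interface text tells. Its arguments: {"type":"object","properties":{"plan":{"type":"array","items":{"type":"array","items":{"type":"number"}}}},"required":["plan"]}

```bash
ls; mkdir -p pics; python3 - <<'E'
from rig import *
import cv2
s=read_state();print(s['time_s'],s['position'],s['tcp_rot'],s['opening'],finger_overhang)
for n in('scene','top'):
    p,d=capture(n);cv2.imwrite(f'pics/{n}0.png',p);c=calibration(n);print(n,c)
E
```

```text
pics
0.0 [ 0.1987579  -0.59178942  0.235561  ] [[ 9.48045022e-01  3.18136012e-01 -3.36764504e-04]
 [ 3.18135972e-01 -9.48042602e-01  2.17440825e-03]
 [ 3.72490472e-04 -2.16857382e-03 -9.99997579e-01]] 0.9983742953743924 0.014
scene {'fx': 583.5911898635621, 'fy': 583.5911898635621, 'cx': 328.7327374407803, 'cy': 233.6590487275902, 'xyz': array([1.15056509, 0.44902359, 0.84344145]), 'rotation': array([[-0.57147791,  0.59143535, -0.56887364],
       [ 0.82060905,  0.41500878, -0.39289758],
       [ 0.00371404, -0.69135514, -0.72250555]])}
top {'fx': 605.3927480276664, 'fy': 605.3927480276664, 'cx': 318.63549884180446, 'cy': 239.11170501169678, 'xyz': array([0.39999094, 0.01782777, 1.51123651]), 'rotation': array([[ 1.03785708e-04, -9.96067391e-01,  8.85987732e-02],
       [-9.99835089e-01,  1.50558733e-03,  1.80977114e-02],
       [-1.81599334e-02, -8.85860406e-02, -9.95902972e-01]])}
```

View pics/top0.png

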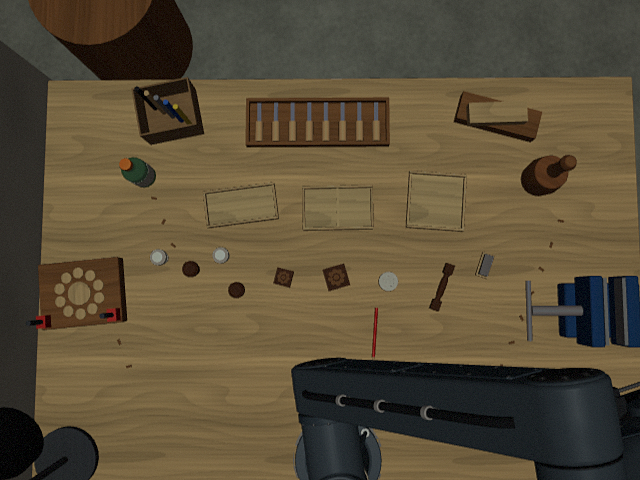

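View pics/scene0.png

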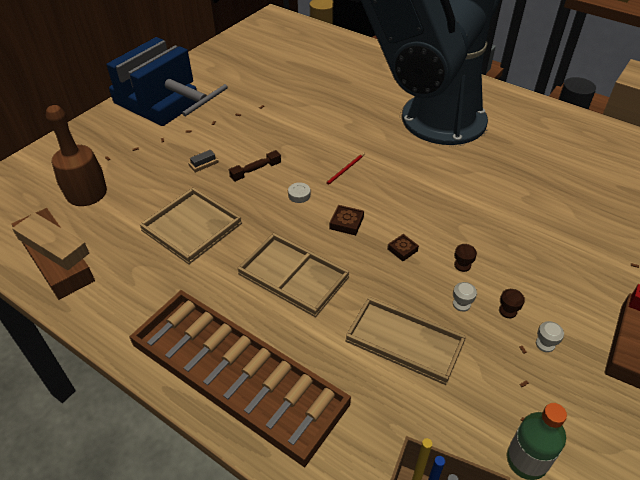

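Candidates, top view:
- Dark knobs are at (191,269) and (236,290). The white look-alikes at (159,257), (221,255) and the disc at (388,281) are not wanted.
- The small rosette is at (284,277) and the large one at (336,277). The big box with rosette at (80,292) is not wanted.
- The spindle is at (441,287). The eraser block at (485,265) and the red pencil at (375,332) are not wanted.
- Trays: long (241,205), two-bay (338,207), square (436,201).

```bash
cat > h.py <<'E'
import numpy as np,cv2
from rig import *
def ray(c,u,v,z):
    d=np.array(c['rotation'])@np.array([(u-c['cx'])/c['fx'],(v-c['cy'])/c['fy'],1.])
    o=np.array(c['xyz']);return (o+d*(z-o[2])/d[2])
def cloud(c,d):
    v,u=np.indices(d.shape)
    P=np.stack([(u-c['cx'])/c['fx']*d,(v-c['cy'])/c['fy']*d,d],-1)@np.array(c['rotation']).T+c['xyz']
    P[d==0]=np.nan
    return P
def rectw(c,cnt,z):
    """min-area rect of contour cast on plane z: centre, size, angle of long side (deg, world)"""
    p=np.array([ray(c,*q,z)[:2] for q in cnt.reshape(-1,2)])
    r=cv2.minAreaRect((p*1000).astype(np.float32));b=cv2.boxPoints(r)
    e=[b[1]-b[0],b[2]-b[1]];e=max(e,key=np.linalg.norm)
    return np.round(r[0],1),np.round(sorted(r[1]),1),round(float(np.degrees(np.arctan2(e[1],e[0]))%180),1)
def step(target,ang=None):
    """shift in tool axes to target (xyz) and turn of tool z so that tool y lies along world angle ang (mod 180)"""
    s=read_state();R=np.array(s['tcp_rot']);m=R.T@(np.array(target)-s['position'])
    t=None
    if ang is not None:
        cur=np.degrees(np.arctan2(R[1,1],R[0,1]));t=-((ang-cur+90)%180-90) # tool z points down
        t=np.radians(t)
    return np.round(m,4),None if t is None else round(t,4)
E
python3 - <<'E'
from h import *
p,d=capture('top');c=calibration('top')
P=cloud(c,d);print('bench z',np.nanmedian(P[220:330,260:300,2]))
roi=np.zeros(d.shape,np.uint8);roi[240:315,140:480]=1
m=((p.max(2)<70)*roi).astype(np.uint8)
for cn in cv2.findContours(m,0,1)[0]:
    if cv2.contourArea(cn)<60: continue
    for z in(0.012,.033): print(np.round(cn.reshape(-1,2).mean(0)),z,rectw(c,cn,z))
Z=P[...,2]
for n,(x0,x1) in dict(long=(195,290),two=(292,385),sq=(395,480)).items():
    w=np.zeros(d.shape,np.uint8);w[165:240,x0:x1]=1
    mm=((Z>.013)&(Z<.03)*w.astype(bool)).astype(np.uint8)*w
    pts=np.argwhere(mm)[:,::-1];print(n,len(pts),rectw(c,pts.astype(np.float32),.02) if len(pts) else '')
E
```

```text
bench z 0.0004514257734697935
[236. 290.] 0.012 (array([408.5, 249.5]), array([37. , 39.7]), 90.0)
[236. 290.] 0.033 (array([408.4, 246.3]), array([36.5, 39.2]), 90.0)
[283. 277.] 0.012 (array([439.5, 132.7]), array([40. , 42.6]), 74.2)
[283. 277.] 0.033 (array([439. , 131.1]), array([39.4, 42. ]), 74.2)
[336. 277.] 0.012 (array([439.9,   2.6]), array([54.4, 54.9]), 15.9)
[336. 277.] 0.033 (array([439.3,   2.9]), array([53.6, 54.1]), 15.9)
[442. 286.] 0.012 (array([ 416. , -257.8]), array([ 25.1, 120.8]), 158.9)
[442. 286.] 0.033 (array([ 415.8, -253.9]), array([ 24.7, 119.1]), 158.9)
[190. 268.] 0.012 (array([460.5, 363.6]), array([37.3, 42.6]), 90.0)
[190. 268.] 0.033 (array([459.7, 358.7]), array([36.7, 42. ]), 90.0)
long 590 (array([618.9, 240.6]), array([ 92.4, 180.4]), 97.5)
two 728 (array([611.5,  -1.4]), array([110.9, 175.8]), 91.0)
sq 654 (array([ 630.5, -237.2]), array([147.1, 161. ]), 85.3)
```

```bash
python3 -c "
from h import *
print(step([.44,.003,.236],105.9))"
```

```text
(array([ 0.418 , -0.4873,  0.0007]), np.float64(0.0463))
```

Request:
{"fn": "send_rows", "kwargs": {"plan": [[0,0.0261,-0.0305,0,0],[0,0.0261,-0.0305,0,0],[0,0.0261,-0.0305,0,0],[0,0.0261,-0.0305,0,0],[0,0.0261,-0.0305,0,0],[0,0.0261,-0.0305,0,0],[0,0.0261,-0.0305,0,0],[0,0.0261,-0.0305,0,0],[0,0.0261,-0.0305,0,0],[0,0.0261,-0.0305,0,0],[0,0.0261,-0.0305,0,0],[0,0.0261,-0.0305,0,0],[0,0.0261,-0.0305,0,0],[0,0.0261,-0.0305,0,0],[0,0.0261,-0.0305,0,0],[0,0.0261,-0.0305,0,0],[0,0,0,0,0.0463],[0,0,0,0,0]]}}

```text
time_s: 1.65
position: [0.4397, 0.0054, 0.2364]
tcp_rot: [[0.96, 0.279, -0.0], [0.279, -0.96, -0.0], [-0.0, -0.0, -1.0]]
force: [-1.0, -0.2, -0.0]
opening: 1.004
grasp_force: 0.0
```

```bash
cat > look.py <<'E'
from h import *
import sys
def look(name,zs,thr=70,save=True):
    c=calibration('wrist');p,d=capture('wrist')
    s=read_state();print('t',s['time_s'],np.round(s['position'],4))
    if save: cv2.imwrite(f'pics/{name}.png',p)
    m=(p.max(2)<thr).astype(np.uint8)
    for cn in cv2.findContours(m,0,1)[0]:
        if cv2.contourArea(cn)<1500: continue
        x,y,w,h=cv2.boundingRect(cn)
        print((x,y,w,h),[(z,rectw(c,cn,z)) for z in zs])
    return c,p,d
if __name__=='__main__': look(sys.argv[1],[float(z) for z in sys.argv[2:]])
E
python3 look.py w1 0.018 0.009
```

```text
t 1.7 [0.4394 0.0041 0.2364]
(0, 248, 640, 232) [(0.018, (array([253.3, -43.2]), array([304. , 806.9]), 106.2)), (0.009, (array([247.1, -44.9]), array([311.4, 826.7]), 106.2))]
```

View pics/w1.png

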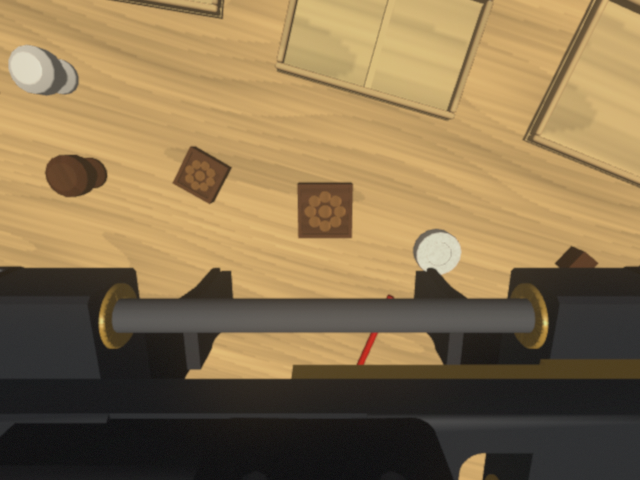

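Wrist view shows the large rosette at (325,210), the small one at (202,175), a dark knob at (70,175), and the white disc at (437,250). The flower sits centrally on the walnut tile, matching the description.

```bash
python3 - <<'E'
from h import *
c=calibration('wrist');p=cv2.imread('pics/w1.png');p[245:]=255
print(p[190,305],p[150,300],p[185,70],p[165,183])
m=((p[...,0]<62)&(p[...,2]<150)).astype(np.uint8);m=cv2.morphologyEx(m,cv2.MORPH_CLOSE,np.ones((9,9)))
for cn in cv2.findContours(m,0,1)[0]:
    if cv2.contourArea(cn)<1200: continue
    print(cv2.boundingRect(cn),[rectw(c,cn,z) for z in(.009,.017)])
print(step([.44,.003,.016],105.9))
E
```

```text
[45 69 98] [107 168 207] [41 66 95] [ 47  72 105]
(298, 183, 54, 55) [(array([437.5,   2.1]), array([56.1, 57.5]), 16.1), (array([439. ,   2.6]), array([54.9, 56.2]), 16.1)]
(46, 155, 61, 42) [(array([401.7, 256.4]), array([41.6, 62.4]), 106.1), (array([403.9, 251.5]), array([40.7, 61.1]), 106.1)]
(173, 147, 58, 56) [(array([438.3, 133.2]), array([44.8, 44.8]), 165.7), (array([439.7, 130.8]), array([43.9, 43.9]), 165.7)]
(array([0.0005, 0.0012, 0.2204]), np.float64(0.004))
```

Request:
{"fn": "send_rows", "kwargs": {"plan": [[0,0.0005,0.001,0.035,0],[0,0,0,0.035,0],[0,0,0,0.035,0],[0,0,0,0.035,0],[0,0,0,0.03,0],[0,0,0,0.025,0],[0,0,0,0.015,0],[0,0,0,0.01,0],[0,0,0,0,0],[255,0,0,0,0],[255,0,0,0,0],[255,0,0,0,0],[255,0,0,0,0],[255,0,0,0,0],[255,0,0,0,0],[255,0,0,0,0],[255,0,0,0,0]]}}

```text
time_s: 3.12
position: [0.4404, 0.0021, 0.0168]
tcp_rot: [[0.962, 0.274, 0.001], [0.274, -0.962, -0.0], [0.0, 0.0, -1.0]]
force: [-0.5, -1.2, 2.6]
opening: 0.64
grasp_force: 30.0
```

```bash
python3 - <<'E'
from h import *
c=calibration('top');Zs=[]
for i in range(3):
    p,d=capture('top');Zs.append(cloud(c,d))
P=np.median(Zs,0);Z=P[...,2]
for n,(x0,x1) in dict(long=(195,290),two=(292,385),sq=(398,475)).items():
    w=np.zeros(d.shape,np.uint8);w[162:240,x0:x1]=1
    mm=((Z>.012)&(Z<.03)).astype(np.uint8)*w
    k,l,st,_=cv2.connectedComponentsWithStats(mm,connectivity=8)
    i=1+np.argmax(st[1:,4]);pts=np.argwhere(l==i)[:,::-1];print(n,len(pts),rectw(c,pts.astype(np.float32),.02))
cv2.imwrite('pics/sq.png',cv2.resize(p[150:250,380:500],None,fx=5,fy=5))
E
```

```text
long 557 (array([618.5, 240.7]), array([ 93. , 180.1]), 97.5)
two 674 (array([611.5,  -1.4]), array([110.7, 175.8]), 91.0)
sq 603 (array([ 627.5, -245.9]), array([142.9, 142.9]), 175.8)
```

```bash
python3 -c "
from h import *
print(step([.6275,-.246,.0],85.8))"
```

```text
(array([0.1119, 0.2899, 0.0169]), np.float64(0.3511))
```

Request:
{"fn": "send_rows", "kwargs": {"plan": [[255,0,0,-0.015,0],[255,0,0,-0.025,0],[255,0,0,-0.025,0],[255,0,0,-0.025,0],[255,0.0112,0.029,0,0],[255,0.0112,0.029,0,0],[255,0.0112,0.029,0,0],[255,0.0112,0.029,0,0],[255,0.0112,0.029,0,0],[255,0.0112,0.029,0,0],[255,0.0112,0.029,0,0],[255,0.0112,0.029,0,0],[255,0.0112,0.029,0,0],[255,0.0112,0.029,0,0],[255,0,0,0,0.117],[255,0,0,0,0.117],[255,0,0,0,0.117],[255,0,0,0,0],[255,0,0,0,0]]}}

```text
time_s: 4.85
position: [0.627, -0.2456, 0.1058]
tcp_rot: [[0.998, -0.07, -0.001], [-0.07, -0.998, 0.001], [-0.001, -0.001, -1.0]]
force: [-0.2, 0.6, -1.4]
opening: 0.638
grasp_force: 30.0
```

```bash
python3 -c "
from h import *
print(step([.6275,-.246,.0232],85.8))
p,d=capture('wrist');cv2.imwrite('pics/w2.png',p)"
```

```text
(array([0.0007, 0.0005, 0.0826]), np.float64(0.0029))
```

View pics/w2.png

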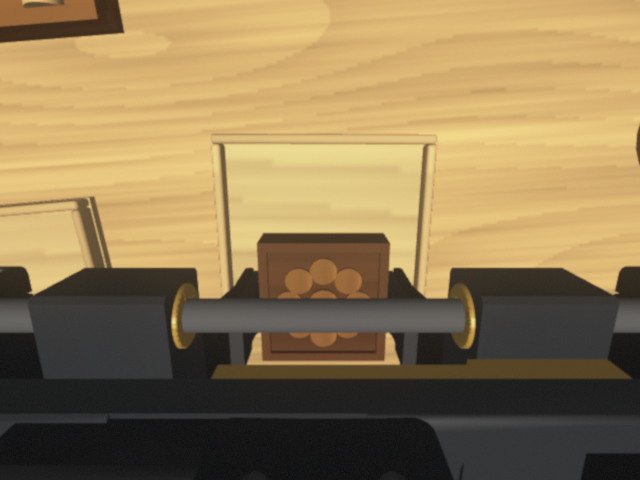

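The tile is held squarely at (323,297), centred and aligned over the square tray at (212–437, 135+). Lowering.

Request:
{"fn": "send_rows", "kwargs": {"plan": [[255,0.0007,0.0005,0.025,0],[255,0,0,0.025,0],[255,0,0,0.015,0],[255,0,0,0.008,0],[255,0,0,0.004,0],[255,0,0,0.002,0],[255,0,0,0.0015,0],[255,0,0,0.001,0],[255,0,0,0.0005,0],[255,0,0,0,0],[255,0,0,0,0]]}}

```text
time_s: 5.82
position: [0.6284, -0.2468, 0.0252]
tcp_rot: [[0.997, -0.073, 0.001], [-0.073, -0.997, -0.001], [0.001, 0.0, -1.0]]
force: [0.1, -0.5, -0.4]
opening: 0.642
grasp_force: 30.0
```

Request:
{"fn": "send_rows", "kwargs": {"plan": [[255,0,0,0.0008,0],[255,0,0,0.0007,0],[255,0,0,0.0005,0],[255,0,0,0,0],[255,0,0,0,0]]}}

```text
time_s: 6.23
position: [0.6282, -0.2466, 0.0229]
tcp_rot: [[0.997, -0.073, 0.0], [-0.073, -0.997, -0.0], [0.0, 0.0, -1.0]]
force: [-0.9, 0.1, 2.9]
opening: 0.641
grasp_force: 30.0
```

Request:
{"fn": "send_rows", "kwargs": {"plan": [[60,0,0,0,0],[40,0,0,0,0],[40,0,0,0,0],[40,0,0,0,0],[40,0,0,-0.01,0],[40,0,0,-0.02,0],[40,0,0,-0.03,0],[40,0,0,-0.03,0],[40,0,0,0,0]]}}

```text
time_s: 6.98
position: [0.6321, -0.2487, 0.1199]
tcp_rot: [[0.997, -0.073, 0.011], [-0.073, -0.997, -0.007], [0.012, 0.006, -1.0]]
force: [0.2, -0.4, 1.2]
opening: 0.844
grasp_force: 0.0
```

```bash
python3 -c "
from h import *
print(step([.4393,.132,.125],75.2))
c=calibration('top');p,d=capture('top')
q=p.copy();m=((q.max(2)<75)).astype(np.uint8);m[:165]=0;m[235:]=0;m[:,:400]=0;m[:,472:]=0
for cn in cv2.findContours(m,0,1)[0]:
    if cv2.contourArea(cn)>100:print(cv2.boundingRect(cn),rectw(c,cn,.024))
"
```

```text
(array([-0.2201, -0.3655, -0.0098]), np.float64(0.1849))
(408, 165, 64, 70) (array([ 630.5, -254.7]), array([156.8, 172.4]), 179.8)
```

Request:
{"fn": "send_rows", "kwargs": {"plan": [[40,-0.0157,-0.0261,0,0],[40,-0.0157,-0.0261,0,0],[40,-0.0157,-0.0261,0,0],[40,-0.0157,-0.0261,0,0],[40,-0.0157,-0.0261,0,0],[40,-0.0157,-0.0261,0,0],[40,-0.0157,-0.0261,0,0],[40,-0.0157,-0.0261,0,0],[40,-0.0157,-0.0261,0,0],[40,-0.0157,-0.0261,0,0],[40,-0.0157,-0.0261,0,0],[40,-0.0157,-0.0261,0,0],[40,-0.0157,-0.0261,0,0],[40,-0.0157,-0.0261,0,0],[40,0,0,0,0.0925],[40,0,0,0,0.0925],[40,0,0,0,0],[40,0,0,0,0]]}}

```text
time_s: 8.53
position: [0.4354, 0.1341, 0.1124]
tcp_rot: [[0.967, -0.253, -0.001], [-0.253, -0.967, -0.0], [-0.001, 0.0, -1.0]]
force: [0.2, -0.7, -0.5]
opening: 0.844
grasp_force: 0.0
```

```bash
python3 -c "
from h import *
c=calibration('top');p,d=capture('top')
q=p.copy();m=((q.max(2)<75)).astype(np.uint8);m[:165]=0;m[225:]=0;m[:,:412]=0;m[:,460:]=0
for cn in cv2.findContours(m,0,1)[0]:
    if cv2.contourArea(cn)>100:print(cv2.boundingRect(cn),rectw(c,cn,.022))
c=calibration('wrist');p,d=capture('wrist');cv2.imwrite('pics/w3.png',p)
print(step([.4393,.132,.015],75.2))
p[262:]=255
m=((p[...,0]<62)&(p[...,2]<150)).astype(np.uint8);m=cv2.morphologyEx(m,cv2.MORPH_CLOSE,np.ones((9,9)))
for cn in cv2.findContours(m,0,1)[0]:
    if cv2.contourArea(cn)>1000:print(cv2.boundingRect(cn),[rectw(c,cn,z) for z in(.015,.033)])
"
```

```text
(424, 189, 25, 25) (array([ 626.5, -246.3]), array([57.6, 58.7]), 86.2)
(array([0.0039, 0.0007, 0.0974]), np.float64(0.0011))
(291, 205, 61, 57) [(array([441.6, 133.6]), array([40.3, 41.4]), 75.3), (array([446. , 132.3]), array([37.3, 38.4]), 75.3)]
(0, 11, 243, 121) [(array([573.8, 232.2]), array([  6.9, 173.1]), 97.5), (array([568.5, 223.7]), array([  6.4, 160.4]), 97.5)]
```

View pics/w3.png

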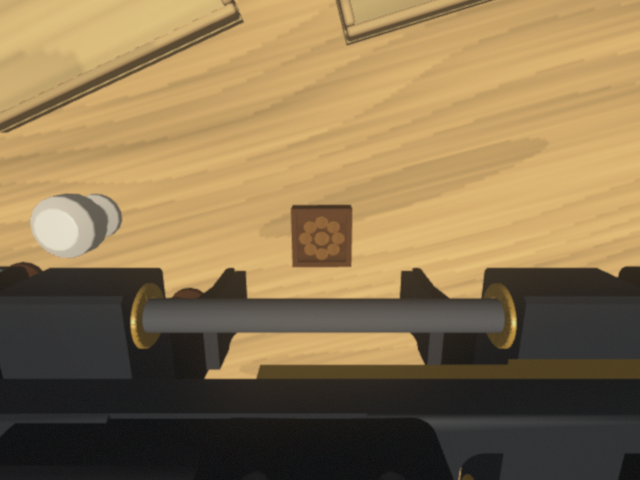

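The wrist view shows the small rosette at (321,236), square to the jaws. The white knob is at (70,225). The dark knob at (190,294) lies beyond the left finger, and the gripper partly covers it.

Request:
{"fn": "send_rows", "kwargs": {"plan": [[40,0.004,-0.0004,0.02,0],[40,0,0,0.03,0],[40,0,0,0.025,0],[40,0,0,0.0115,0],[40,0,0,0.006,0],[40,0,0,0.004,0],[40,0,0,0,0],[255,0,0,0,0],[255,0,0,0,0],[255,0,0,0,0],[255,0,0,0,0],[255,0,0,0,0],[255,0,0,0,0],[255,0,0,0,0]]}}

```text
time_s: 9.8
position: [0.4399, 0.1334, 0.0164]
tcp_rot: [[0.967, -0.256, 0.001], [-0.256, -0.967, 0.0], [0.001, -0.0, -1.0]]
force: [0.0, -0.6, 4.0]
opening: 0.483
grasp_force: 30.0
```

```bash
python3 -c "
from h import *
print(read_state()['position'],step([.627,-.2465,.034],86.0))"
```

```text
[0.43986574 0.13337616 0.01640908] (array([ 0.278 ,  0.3194, -0.0175]), np.float64(-0.1886))
```

Request:
{"fn": "send_rows", "kwargs": {"plan": [[255,0,0,-0.015,0],[255,0,0,-0.03,0],[255,0,0,-0.03,0],[255,0,0,-0.025,0],[255,0.0199,0.0228,0,0],[255,0.0199,0.0228,0,0],[255,0.0199,0.0228,0,0],[255,0.0199,0.0228,0,0],[255,0.0199,0.0228,0,0],[255,0.0199,0.0228,0,0],[255,0.0199,0.0228,0,0],[255,0.0199,0.0228,0,0],[255,0.0199,0.0228,0,0],[255,0.0199,0.0228,0,0],[255,0.0199,0.0228,0,0],[255,0.0199,0.0228,0,0],[255,0.0199,0.0228,0,0],[255,0.0199,0.0228,0,0],[255,0,0,0,-0.0943],[255,0,0,0,-0.0943]]}}

```text
time_s: 11.47
position: [0.6278, -0.2487, 0.1155]
tcp_rot: [[0.998, -0.068, 0.001], [-0.068, -0.998, -0.0], [0.001, 0.0, -1.0]]
force: [-0.4, 0.5, -1.3]
opening: 0.479
grasp_force: 30.0
```

Request:
{"fn": "send_rows", "kwargs": {"plan": [[255,0,0,0,0],[255,0,0,0,0],[255,0,0,0,0],[255,0,0,0,0]]}}

```text
time_s: 11.8
position: [0.6272, -0.2459, 0.116]
tcp_rot: [[0.998, -0.071, -0.0], [-0.071, -0.998, 0.0], [-0.0, -0.0, -1.0]]
force: [0.7, 0.1, -0.9]
opening: 0.477
grasp_force: 30.0
```

```bash
python3 -c "
from h import *
c=calibration('wrist');p,d=capture('wrist');cv2.imwrite('pics/w4.png',p)
print(step([.627,-.2465,.0404],86.0), read_state()['position'])"
```

```text
(array([-0.0002,  0.0006,  0.0756]), np.float64(-0.0006)) [ 0.62730505 -0.24596529  0.11603125]
```

View pics/w4.png

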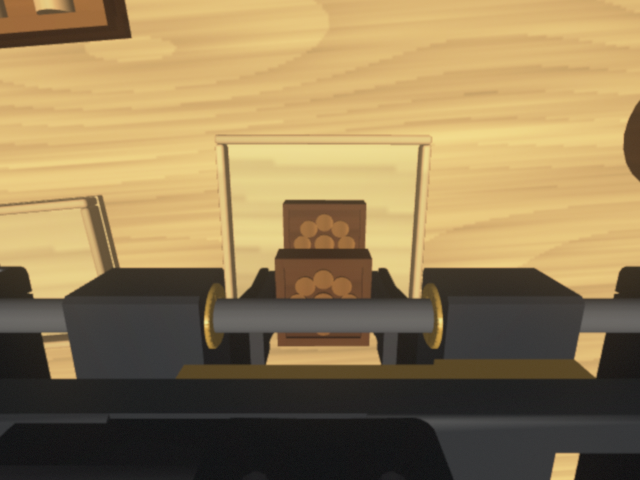

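The small tile is held at (323,298), with the large tile below at (324,225) in the tray. Checking the fore-aft offset from the far edges.

```bash
python3 -c "
from h import *
c=calibration('wrist');p=cv2.imread('pics/w4.png')
g=p[:,318:330,2].mean(1)
for a,b in((195,215),(243,268)):print(np.round(g[a:b]).astype(int))
s=read_state();R=np.array(s['tcp_rot'])
for u,v,z in((324.5,201,.007),(324.5,206.5,.024),(323.5,250,.0996),(323.5,260,.1156)):
    print((R.T@(ray(c,u,v,z)-s['position'])).round(4))"
```

```text
[228 229 229 227 194 116  78  75  86 105 116 118 119 119 117 114 112 112
 111 124]
[157 157 157 156 153 124  75  65  64  64  64  64  64  64  66  79  99 111
 113 113 114 114 114 114 114]
[0.027 0.001 0.109]
[0.026  0.0009 0.092 ]
[0.0185 0.0002 0.0164]
[0.0189 0.0002 0.0004]
```

Request:
{"fn": "send_rows", "kwargs": {"plan": [[255,0.0008,0.0008,0.025,0],[255,0,0,0.025,0],[255,0,0,0.012,0],[255,0,0,0.005,0],[255,0,0,0.003,0],[255,0,0,0.0015,0],[255,0,0,0.001,0],[255,0,0,0.0005,0],[255,0,0,0,0],[255,0,0,0,0],[255,0,0,0,0]]}}

```text
time_s: 12.77
position: [0.6285, -0.2475, 0.0437]
tcp_rot: [[0.998, -0.07, 0.001], [-0.07, -0.998, -0.001], [0.001, 0.0, -1.0]]
force: [0.5, 0.5, 0.5]
opening: 0.48
grasp_force: 30.0
```

Request:
{"fn": "send_rows", "kwargs": {"plan": [[255,0,0,0.001,0],[255,0,0,0.0007,0],[255,0,0,0.0003,0],[255,0,0,0,0],[255,0,0,0,0]]}}

```text
time_s: 13.18
position: [0.6281, -0.2473, 0.041]
tcp_rot: [[0.998, -0.07, -0.0], [-0.07, -0.998, 0.0], [-0.0, -0.0, -1.0]]
force: [0.2, -0.2, -0.5]
opening: 0.481
grasp_force: 30.0
```

Request:
{"fn": "send_rows", "kwargs": {"plan": [[255,0,0,0.0004,0],[255,0,0,0.0003,0],[255,0,0,0,0],[255,0,0,0,0]]}}

```text
time_s: 13.52
position: [0.6282, -0.2474, 0.0405]
tcp_rot: [[0.998, -0.07, 0.0], [-0.07, -0.998, -0.0], [0.0, 0.0, -1.0]]
force: [-0.6, -0.6, 1.3]
opening: 0.478
grasp_force: 30.0
```

Request:
{"fn": "send_rows", "kwargs": {"plan": [[110,0,0,0,0],[90,0,0,0,0],[90,0,0,0,0],[90,0,0,0,0],[90,0,0,-0.01,0],[60,0,0,-0.02,0],[0,0,0,-0.03,0],[0,0,0,-0.03,0],[0,0,0,0,0],[0,0,0,0,0],[0,0,0,0,0]]}}

```text
time_s: 14.43
position: [0.6279, -0.2472, 0.1307]
tcp_rot: [[0.998, -0.07, -0.0], [-0.07, -0.998, -0.0], [-0.0, 0.0, -1.0]]
force: [-0.6, 0.1, 0.5]
opening: 0.967
grasp_force: 0.0
```

```bash
python3 -c "
from h import *
print(step([.408,.247,.14],75))"
```

```text
(array([-0.2538, -0.4776, -0.0092]), np.float64(0.192))
```

Request:
{"fn": "send_rows", "kwargs": {"plan": [[0,-0.0149,-0.0265,-0.0022,0],[0,-0.0149,-0.0265,-0.0022,0],[0,-0.0149,-0.0265,-0.0022,0],[0,-0.0149,-0.0265,-0.0022,0],[0,-0.0149,-0.0265,-0.0022,0],[0,-0.0149,-0.0265,-0.0022,0],[0,-0.0149,-0.0265,-0.0022,0],[0,-0.0149,-0.0265,-0.0022,0],[0,-0.0149,-0.0265,-0.0022,0],[0,-0.0149,-0.0265,-0.0022,0],[0,-0.0149,-0.0265,-0.0022,0],[0,-0.0149,-0.0265,-0.0022,0],[0,-0.0149,-0.0265,-0.0022,0],[0,-0.0149,-0.0265,-0.0022,0],[0,-0.0149,-0.0265,-0.0022,0],[0,-0.0149,-0.0265,-0.0022,0],[0,-0.0149,-0.0265,-0.0022,0],[0,-0.0149,-0.0265,-0.0022,0],[0,0,0,0,0],[0,0,0,0,0]]}}

```text
time_s: 16.1
position: [0.3923, 0.248, 0.1691]
tcp_rot: [[0.998, -0.066, -0.002], [-0.066, -0.998, -0.001], [-0.002, 0.001, -1.0]]
force: [-0.5, 0.4, 0.3]
opening: 0.998
grasp_force: 0.0
```

```bash
python3 -c "
from h import *
c=calibration('top');p,d=capture('top')
q=p.copy();m=((q.max(2)<75)).astype(np.uint8);m[:165]=0;m[225:]=0;m[:,:412]=0;m[:,460:]=0
for cn in cv2.findContours(m,0,1)[0]:
    if cv2.contourArea(cn)>100:print(cv2.boundingRect(cn),rectw(c,cn,.022))
cv2.imwrite('pics/t5.png',cv2.resize(p[160:240,400:480],None,fx=5,fy=5))
c=calibration('wrist');p,d=capture('wrist');cv2.imwrite('pics/w5.png',p)
print(step([.408,.247,.031]))
p[262:]=255
m=((p[...,0]<62)&(p[...,2]<150)).astype(np.uint8);m=cv2.morphologyEx(m,cv2.MORPH_CLOSE,np.ones((9,9)))
for cn in cv2.findContours(m,0,1)[0]:
    if cv2.contourArea(cn)>500:
        print(cv2.boundingRect(cn))
P=cloud(c,d);Z=P[...,2]
mm=((Z>.034)&(Z<.055)).astype(np.uint8);mm[285:]=0
k,l,st,_=cv2.connectedComponentsWithStats(mm)
for i in range(1,k):
    if st[i,4]>150: q=P[l==i];print(st[i],cv2.minEnclosingCircle((q[:,:2]*1000).astype(np.float32)),p[l==i].mean(0))
"
```

```text
(424, 189, 25, 25) (array([ 626.4, -246.3]), array([57.7, 58.7]), 86.2)
(array([ 0.0144, -0.0015,  0.1382]), None)
(297, 186, 50, 51)
(139, 128, 64, 54)
[ 232   71   56   60 2556] ((492.0299072265625, 286.3158264160156), 20.0457706451416) [182.22183099 199.01760563 203.26604069]
[  23   94   61   57 2704] ((487.51873779296875, 439.2713928222656), 20.268178939819336) [161.9933432  181.23113905 189.42418639]
[ 139  129   57   54 2389] ((458.5009460449219, 360.124755859375), 20.128286361694336) [42.07534533 64.53160318 92.63248221]
[ 297  187   51   51 2028] ((407.4405517578125, 247.140625), 20.025022506713867) [45.12130178 69.17751479 98.42455621]
```

View pics/w5.png

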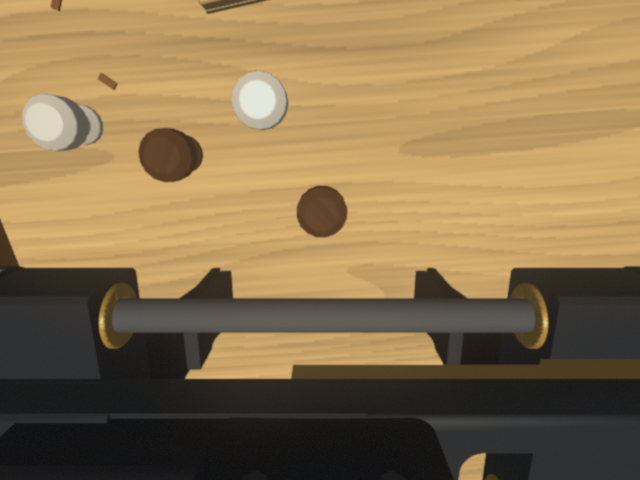

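View pics/t5.png

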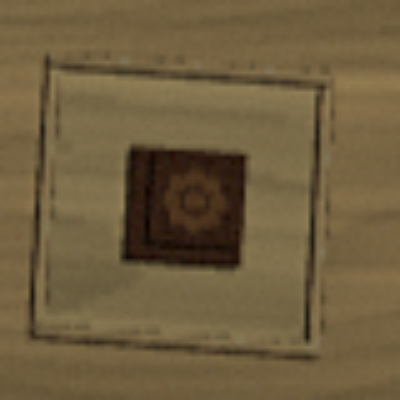

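Wrist view shows the dark knob (target) at (322,211), the second dark knob at (168,155), and white knobs at (259,100) and (55,122). The crop shows the small rosette sitting centred on the large one, flower at (193,200). Its offset matches the expected parallax.

Request:
{"fn": "send_rows", "kwargs": {"plan": [[0,0.014,-0.0015,0.02,0],[0,0,0,0.03,0],[0,0,0,0.03,0],[0,0,0,0.025,0],[0,0,0,0.015,0],[0,0,0,0.011,0],[0,0,0,0.0068,0],[0,0,0,0,0],[0,0,0,0,0],[255,0,0,0,0],[255,0,0,0,0],[255,0,0,0,0],[255,0,0,0,0],[255,0,0,0,0],[255,0,0,0,0],[255,0,0,0,0],[255,0,0,0,0]]}}

```text
time_s: 17.62
position: [0.408, 0.2478, 0.0322]
tcp_rot: [[0.998, -0.07, 0.0], [-0.07, -0.998, 0.0], [0.0, -0.0, -1.0]]
force: [-0.3, 0.6, -0.1]
opening: 0.476
grasp_force: 0.0
```

```bash
python3 -c "
from h import *
print(step([.6108,.0411,.0],91))"
```

```text
(array([0.2167, 0.1921, 0.0322]), np.float64(-0.0872))
```

Request:
{"fn": "send_rows", "kwargs": {"plan": [[255,0,0,0,0],[255,0,0,0,0],[255,0,0,0,0],[255,0,0,0,0]]}}

```text
time_s: 17.95
position: [0.408, 0.2478, 0.0322]
tcp_rot: [[0.998, -0.07, -0.0], [-0.07, -0.998, 0.0], [-0.0, -0.0, -1.0]]
force: [0.3, 0.2, 0.5]
opening: 0.444
grasp_force: 30.0
```

Request:
{"fn": "send_rows", "kwargs": {"plan": [[255,0,0,-0.01,0],[255,0,0,-0.025,0],[255,0,0,-0.03,0],[255,0,0,-0.025,0],[255,0.0217,0.0192,0,0],[255,0.0217,0.0192,0,0],[255,0.0217,0.0192,0,0],[255,0.0217,0.0192,0,0],[255,0.0217,0.0192,0,0],[255,0.0217,0.0192,0,0],[255,0.0217,0.0192,0,0],[255,0.0217,0.0192,0,0],[255,0.0217,0.0192,0,0],[255,0.0217,0.0192,0,0],[255,0,0,0,-0.087],[255,0,0,0,0],[255,0,0,0,0],[255,0,0,0,0]]}}

```text
time_s: 19.45
position: [0.6098, 0.0418, 0.1222]
tcp_rot: [[1.0, 0.016, -0.002], [0.016, -1.0, 0.0], [-0.002, -0.0, -1.0]]
force: [-0.5, 1.1, -0.9]
opening: 0.444
grasp_force: 30.0
```

```bash
python3 -c "
from h import *
c=calibration('wrist');p,d=capture('wrist');cv2.imwrite('pics/w6.png',p)
print(step([.6108,.0411,.0382],91))"
```

```text
(array([0.001 , 0.0009, 0.084 ]), np.float64(-0.0007))
```

View pics/w6.png

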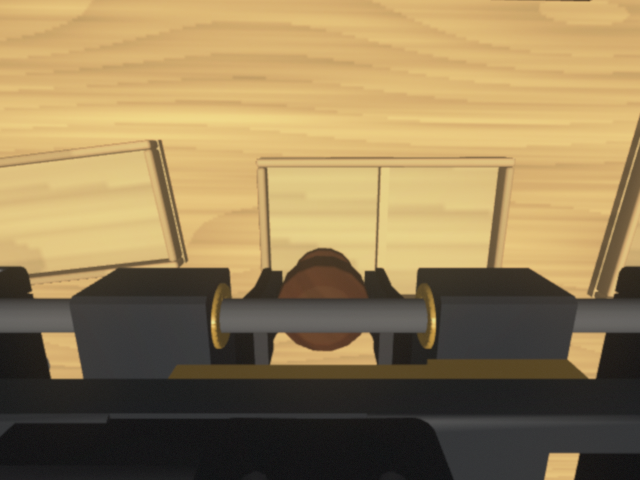

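The knob is held upright at (324,300), over the left bay (267–377 px). Lowering.

Request:
{"fn": "send_rows", "kwargs": {"plan": [[255,0.001,0.0009,0.025,0],[255,0,0,0.025,0],[255,0,0,0.015,0],[255,0,0,0.008,0],[255,0,0,0.005,0],[255,0,0,0.002,0],[255,0,0,0.0015,0],[255,0,0,0.001,0],[255,0,0,0,0],[255,0,0,0,0],[255,0,0,0,0],[255,0,0,0,0]]}}

```text
time_s: 20.5
position: [0.6124, 0.0402, 0.0401]
tcp_rot: [[1.0, 0.017, 0.001], [0.017, -1.0, -0.0], [0.001, 0.0, -1.0]]
force: [-0.8, 0.2, -1.3]
opening: 0.447
grasp_force: 30.0
```

Request:
{"fn": "send_rows", "kwargs": {"plan": [[255,0,0,0.0008,0],[255,0,0,0.0006,0],[255,0,0,0.0004,0],[255,0,0,0,0],[255,0,0,0,0]]}}

```text
time_s: 20.92
position: [0.6122, 0.0402, 0.0382]
tcp_rot: [[1.0, 0.017, 0.0], [0.017, -1.0, -0.0], [0.0, 0.0, -1.0]]
force: [-0.8, 0.4, 2.8]
opening: 0.445
grasp_force: 30.0
```

Request:
{"fn": "send_rows", "kwargs": {"plan": [[120,0,0,0,0],[85,0,0,0,0],[85,0,0,0,0],[85,0,0,0,0],[85,0,0,-0.01,0],[85,0,0,-0.02,0],[85,0,0,-0.03,0],[85,0,0,-0.03,0],[85,0,0,0,0],[85,0,0,0,0]]}}

```text
time_s: 21.75
position: [0.6137, 0.0401, 0.1305]
tcp_rot: [[1.0, 0.017, 0.005], [0.017, -1.0, -0.001], [0.005, 0.001, -1.0]]
force: [0.0, 0.0, -0.4]
opening: 0.664
grasp_force: 0.0
```

```bash
python3 -c "
from h import *
print(step([.4585,.3601,.131],91))"
```

```text
(array([-0.1496, -0.3227, -0.0015]), np.float64(-0.0002))
```

Request:
{"fn": "send_rows", "kwargs": {"plan": [[85,-0.0115,-0.0248,0,0],[85,-0.0115,-0.0248,0,0],[85,-0.0115,-0.0248,0,0],[85,-0.0115,-0.0248,0,0],[85,-0.0115,-0.0248,0,0],[85,-0.0115,-0.0248,0,0],[85,-0.0115,-0.0248,0,0],[85,-0.0115,-0.0248,0,0],[85,-0.0115,-0.0248,0,0],[85,-0.0115,-0.0248,0,0],[85,-0.0115,-0.0248,0,0],[85,-0.0115,-0.0248,0,0],[85,-0.0115,-0.0248,0,0],[85,0,0,0,0],[85,0,0,0,0],[85,0,0,0,0]]}}

```text
time_s: 23.08
position: [0.4566, 0.3594, 0.127]
tcp_rot: [[1.0, 0.018, -0.002], [0.018, -1.0, -0.001], [-0.002, 0.001, -1.0]]
force: [-0.2, -0.5, -0.2]
opening: 0.669
grasp_force: 0.0
```

```bash
python3 -c "
from h import *
print(step([.4585,.3601,.0315],91))
c=calibration('wrist');p,d=capture('wrist');cv2.imwrite('pics/w7.png',p)
P=cloud(c,d);Z=P[...,2]
mm=((Z>.034)&(Z<.055)).astype(np.uint8)
k,l,st,_=cv2.connectedComponentsWithStats(mm)
for i in range(1,k):
    if st[i,4]>300: q=P[l==i];print(st[i],cv2.minEnclosingCircle((q[:,:2]*1000).astype(np.float32)),p[l==i].mean(0))
"
```

```text
(array([ 0.0021, -0.0008,  0.0955]), np.float64(0.0002))
[ 404  164   63   61 3005] ((492.277099609375, 286.805908203125), 20.02427864074707) [187.59800333 206.8        215.42196339]
[ 170  167   64   61 3000] ((487.7560119628906, 439.718505859375), 20.090730667114258) [186.49266667 204.99633333 212.42066667]
[   0  193   77  101 5447] ((454.1508483886719, 553.4557495117188), 36.52313995361328) [ 53.50596659  94.70075271 140.71029925]
[ 293  212   58   59 2682] ((458.75482177734375, 360.4715576171875), 20.0627384185791) [ 46.90604027  71.88926174 103.06002983]
```

View pics/w7.png

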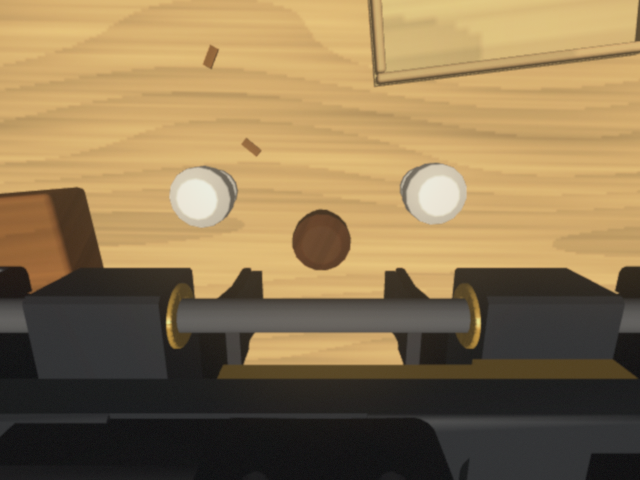

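The second dark knob is at (321,240), between white knobs at (202,196) and (435,193). The fingers clear both.

Request:
{"fn": "send_rows", "kwargs": {"plan": [[85,0.002,-0.001,0.02,0],[85,0,0,0.03,0],[85,0,0,0.02,0],[85,0,0,0.012,0],[85,0,0,0.008,0],[85,0,0,0.0045,0],[85,0,0,0,0],[85,0,0,0,0],[255,0,0,0,0],[255,0,0,0,0],[255,0,0,0,0],[255,0,0,0,0],[255,0,0,0,0],[255,0,0,0,0],[255,0,0,0,0],[255,0,0,0,0]]}}

```text
time_s: 24.47
position: [0.4594, 0.3612, 0.034]
tcp_rot: [[1.0, 0.017, 0.001], [0.017, -1.0, 0.0], [0.001, -0.0, -1.0]]
force: [-0.4, -0.8, 6.0]
opening: 0.446
grasp_force: 30.0
```

```bash
python3 -c "
from h import *
print(step([.6122,-.0439,.0],91))"
```

```text
(array([0.1458, 0.4077, 0.0339]), np.float64(-0.0003))
```

Request:
{"fn": "send_rows", "kwargs": {"plan": [[255,0,0,-0.01,0],[255,0,0,-0.025,0],[255,0,0,-0.03,0],[255,0,0,-0.03,0],[255,0.0104,0.0291,0,0],[255,0.0104,0.0291,0,0],[255,0.0104,0.0291,0,0],[255,0.0104,0.0291,0,0],[255,0.0104,0.0291,0,0],[255,0.0104,0.0291,0,0],[255,0.0104,0.0291,0,0],[255,0.0104,0.0291,0,0],[255,0.0104,0.0291,0,0],[255,0.0104,0.0291,0,0],[255,0.0104,0.0291,0,0],[255,0.0104,0.0291,0,0],[255,0.0104,0.0291,0,0],[255,0.0104,0.0291,0,0],[255,0,0,0,0],[255,0,0,0,0]]}}

```text
time_s: 26.13
position: [0.612, -0.0457, 0.1284]
tcp_rot: [[1.0, 0.014, 0.0], [0.014, -1.0, 0.0], [0.0, -0.0, -1.0]]
force: [-0.1, 1.0, -0.1]
opening: 0.448
grasp_force: 30.0
```

Request:
{"fn": "send_rows", "kwargs": {"plan": [[255,0,0,0,0],[255,0,0,0,0]]}}

```text
time_s: 26.3
position: [0.6106, -0.0426, 0.1282]
tcp_rot: [[1.0, 0.018, -0.002], [0.018, -1.0, 0.001], [-0.002, -0.001, -1.0]]
force: [1.8, 0.4, -0.3]
opening: 0.445
grasp_force: 30.0
```

```bash
python3 -c "
from h import *
c=calibration('wrist');p,d=capture('wrist');cv2.imwrite('pics/w8.png',p)
print(step([.6122,-.0439,.040],91))"
```

```text
(array([0.0015, 0.0015, 0.0883]), np.float64(0.0011))
```

View pics/w8.png

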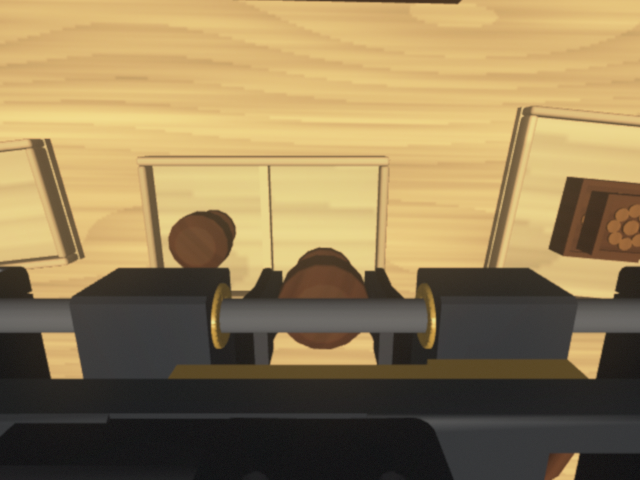

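The first knob stands in the left bay at (200,240), and the second is held over the right bay at (324,300). The stacked tiles are at (615,220). Lowering.

Request:
{"fn": "send_rows", "kwargs": {"plan": [[255,0.0012,0.001,0.03,0],[255,0,0,0.025,0],[255,0,0,0.015,0],[255,0,0,0.008,0],[255,0,0,0.004,0],[255,0,0,0.002,0],[255,0,0,0.0015,0],[255,0,0,0.0005,0],[255,0,0,0,0],[255,0,0,0,0],[255,0,0,0,0],[255,0,0,0,0]]}}

```text
time_s: 27.35
position: [0.6131, -0.0449, 0.0428]
tcp_rot: [[1.0, 0.017, 0.001], [0.017, -1.0, -0.0], [0.001, 0.0, -1.0]]
force: [0.1, -1.3, -0.7]
opening: 0.447
grasp_force: 30.0
```

Request:
{"fn": "send_rows", "kwargs": {"plan": [[255,0,0,0.001,0],[255,0,0,0.0007,0],[255,0,0,0.0005,0],[255,0,0,0,0],[255,0,0,0,0]]}}

```text
time_s: 27.77
position: [0.6128, -0.0448, 0.0401]
tcp_rot: [[1.0, 0.017, -0.0], [0.017, -1.0, 0.0], [-0.0, -0.0, -1.0]]
force: [0.0, -0.8, 0.2]
opening: 0.441
grasp_force: 30.0
```

Request:
{"fn": "send_rows", "kwargs": {"plan": [[255,0,0,0.0004,0],[255,0,0,0.0004,0],[255,0,0,0,0],[255,0,0,0,0]]}}

```text
time_s: 28.1
position: [0.6128, -0.0448, 0.04]
tcp_rot: [[1.0, 0.017, 0.0], [0.017, -1.0, -0.0], [0.0, 0.0, -1.0]]
force: [-1.0, 0.5, 5.6]
opening: 0.443
grasp_force: 30.0
```

Request:
{"fn": "send_rows", "kwargs": {"plan": [[120,0,0,0,0],[85,0,0,0,0],[85,0,0,0,0],[85,0,0,0,0],[85,0,0,-0.01,0],[85,0,0,-0.02,0],[85,0,0,-0.03,0],[85,0,0,-0.035,0],[85,0,0,0,0],[85,0,0,0,0]]}}

```text
time_s: 28.93
position: [0.6147, -0.0452, 0.1374]
tcp_rot: [[1.0, 0.017, 0.006], [0.017, -1.0, -0.002], [0.006, 0.002, -1.0]]
force: [0.2, -0.3, -0.3]
opening: 0.663
grasp_force: 0.0
```

```bash
python3 -c "
from h import *
print(step([.415,-.258,.15],68.9))"
```

```text
(array([-0.2033,  0.2093, -0.0135]), np.float64(0.3855))
```

Request:
{"fn": "send_rows", "kwargs": {"plan": [[85,-0.0198,0.019,-0.0015,0],[85,-0.0198,0.019,-0.0015,0],[85,-0.0198,0.019,-0.0015,0],[85,-0.0198,0.019,-0.0015,0],[85,-0.0198,0.019,-0.0015,0],[85,-0.0198,0.019,-0.0015,0],[85,-0.0198,0.019,-0.0015,0],[85,-0.0198,0.019,-0.0015,0],[85,-0.0198,0.019,-0.0015,0],[85,-0.0198,0.019,-0.0015,0],[85,-0.0198,0.019,-0.0015,0],[85,0,0,0,0.1],[85,0,0,0,0.1],[85,0,0,0,0.1],[85,0,0,0,0.0855],[85,0,0,0,0],[85,0,0,0,0],[85,0,0,0,0]]}}

```text
time_s: 30.43
position: [0.3983, -0.2571, 0.1504]
tcp_rot: [[0.934, -0.358, -0.001], [-0.358, -0.934, 0.001], [-0.001, -0.001, -1.0]]
force: [-0.7, 0.1, 0.7]
opening: 0.665
grasp_force: 0.0
```

```bash
python3 -c "
from h import *
c=calibration('wrist');p,d=capture('wrist');cv2.imwrite('pics/w9.png',p)
print(step([.4155,-.258,.0155],68.9))
p[268:]=255
m=((p[...,0]<62)&(p[...,2]<150)).astype(np.uint8);m=cv2.morphologyEx(m,cv2.MORPH_CLOSE,np.ones((9,9)))
for cn in cv2.findContours(m,0,1)[0]:
    if cv2.contourArea(cn)>1000:print(cv2.boundingRect(cn),[rectw(c,cn,z) for z in(.011,.02)])
"
```

```text
(array([ 0.0163, -0.0053,  0.135 ]), np.float64(0.0015))
(300, 132, 29, 136) [(array([ 420.1, -257.7]), array([ 21.7, 108.8]), 158.6), (array([ 421.4, -258.4]), array([ 21.1, 105.4]), 158.6)]
(0, 30, 47, 103) [(array([576.8, -88.3]), array([33.7, 71.7]), 146.2), (array([573.3, -94.3]), array([32.7, 69.4]), 146.2)]
(129, 0, 187, 66) [(array([ 559. , -240.3]), array([  7.4, 140.9]), 85.7), (array([ 556. , -241.6]), array([  7.1, 136.5]), 85.7)]
```

View pics/w9.png

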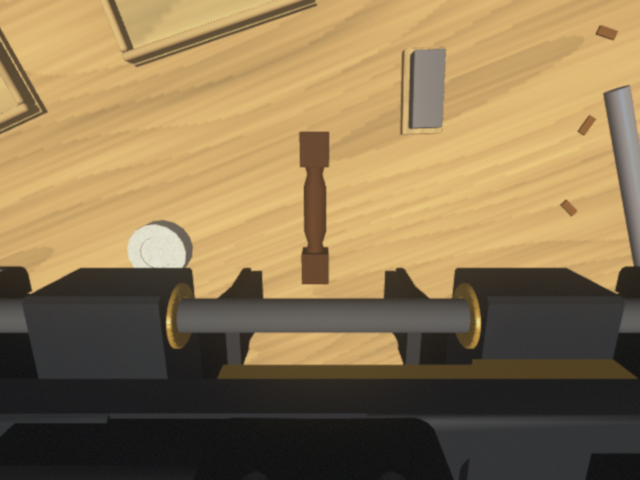

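The spindle runs from (314,132) to (314,283), parallel to the tool's x axis. The eraser at (425,90) and the white disc at (160,247) are clear of the fingers.

Request:
{"fn": "send_rows", "kwargs": {"plan": [[85,0.0155,-0.0063,0.025,0],[85,0,0,0.035,0],[85,0,0,0.03,0],[85,0,0,0.02,0],[85,0,0,0.012,0],[85,0,0,0.008,0],[85,0,0,0.0045,0],[85,0,0,0,0],[85,0,0,0,0],[255,0,0,0,0],[255,0,0,0,0],[255,0,0,0,0],[255,0,0,0,0],[255,0,0,0,0],[255,0,0,0,0],[255,0,0,0,0],[255,0,0,0,0],[255,0,0,0,0],[255,0,0,0,0]]}}

```text
time_s: 32.07
position: [0.4154, -0.2573, 0.0164]
tcp_rot: [[0.933, -0.36, 0.0], [-0.36, -0.933, -0.0], [0.0, 0.0, -1.0]]
force: [-0.1, 0.2, 1.1]
opening: 0.196
grasp_force: 30.0
```

```bash
python3 -c "
from h import *
print(step([.6186,.2407,.0],7.5))
print(read_state()['joint_positions'])"
```

```text
(array([ 0.0102, -0.5377,  0.0164]), np.float64(1.0715))
[-4.48993010e+01  4.24362359e+01  1.10152653e+02  9.23337733e-06
  2.74035621e+01  6.62070306e+01]
```

Request:
{"fn": "send_rows", "kwargs": {"plan": [[255,0,0,-0.01,0],[255,0,0,-0.025,0],[255,0,0,-0.035,0],[255,0,0,-0.03,0],[255,0.0007,-0.0336,0,0],[255,0.0006,-0.0336,0,0],[255,0.0006,-0.0336,0,0],[255,0.0006,-0.0336,0,0],[255,0.0006,-0.0336,0,0],[255,0.0006,-0.0336,0,0],[255,0.0006,-0.0336,0,0],[255,0.0006,-0.0336,0,0],[255,0.0006,-0.0336,0,0],[255,0.0006,-0.0336,0,0],[255,0.0006,-0.0336,0,0],[255,0.0006,-0.0336,0,0],[255,0.0006,-0.0336,0,0],[255,0.0006,-0.0336,0,0],[255,0.0006,-0.0336,0,0],[255,0.0006,-0.0336,0,0]]}}

```text
time_s: 33.73
position: [0.6179, 0.2425, 0.1169]
tcp_rot: [[0.933, -0.36, -0.001], [-0.36, -0.933, -0.0], [-0.0, 0.0, -1.0]]
force: [0.1, -0.9, -0.4]
opening: 0.193
grasp_force: 30.0
```

Request:
{"fn": "send_rows", "kwargs": {"plan": [[255,0,0,0,-0.1218],[255,0,0,0,-0.1218],[255,0,0,0,-0.1218],[255,0,0,0,-0.1218],[255,0,0,0,-0.1218],[255,0,0,0,-0.1218],[255,0,0,0,-0.1218],[255,0,0,0,-0.1218],[255,0,0,0,-0.1218],[255,0,0,0,-0.1218],[255,0,0,0,-0.1218],[255,0,0,0,-0.1218],[255,0,0,0,-0.1218],[255,0,0,0,-0.1218],[255,0,0,0,-0.1218],[255,0,0,0,-0.1218],[255,0,0,0,-0.1213],[255,0,0,0,0],[255,0,0,0,0]]}}

```text
time_s: 35.32
position: [0.6177, 0.2408, 0.1166]
tcp_rot: [[-0.127, 0.992, -0.0], [0.992, 0.127, 0.0], [0.0, -0.0, -1.0]]
force: [-0.1, -0.3, -0.4]
opening: 0.193
grasp_force: 30.0
```

```bash
python3 -c "
from h import *
c=calibration('wrist');p,d=capture('wrist');cv2.imwrite('pics/w10.png',p)
print(step([.6186,.2407,.0224],7.5))"
```

```text
(array([-0.0002,  0.0008,  0.0942]), np.float64(-0.0029))
```

View pics/w10.png

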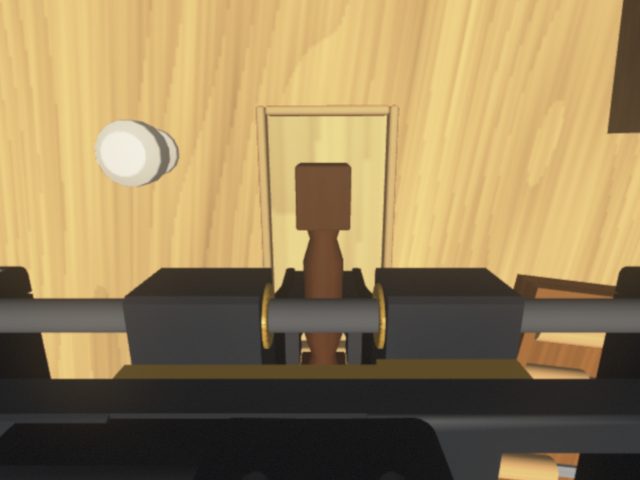

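The spindle is held lengthwise over the long tray (260–395 px), with its far block at (323,196). Lowering.

Request:
{"fn": "send_rows", "kwargs": {"plan": [[255,0,0.0008,0.03,0],[255,0,0,0.03,0],[255,0,0,0.015,0],[255,0,0,0.008,0],[255,0,0,0.004,0],[255,0,0,0.002,0],[255,0,0,0.0015,0],[255,0,0,0.0015,0],[255,0,0,0,0],[255,0,0,0,0],[255,0,0,0,0]]}}

```text
time_s: 36.28
position: [0.6192, 0.2411, 0.0251]
tcp_rot: [[-0.131, 0.991, 0.001], [0.991, 0.131, 0.0], [0.0, 0.001, -1.0]]
force: [0.3, 0.4, -0.8]
opening: 0.196
grasp_force: 30.0
```

Request:
{"fn": "send_rows", "kwargs": {"plan": [[255,0,0,0.0008,0],[255,0,0,0.0007,0],[255,0,0,0.0005,0],[255,0,0,0,0],[255,0,0,0,0]]}}

```text
time_s: 36.7
position: [0.6188, 0.2409, 0.0225]
tcp_rot: [[-0.13, 0.991, 0.0], [0.991, 0.13, 0.0], [0.0, 0.0, -1.0]]
force: [0.2, 0.1, 0.9]
opening: 0.195
grasp_force: 30.0
```

Request:
{"fn": "send_rows", "kwargs": {"plan": [[255,0,0,0.0004,0],[255,0,0,0,0],[255,0,0,0,0]]}}

```text
time_s: 36.95
position: [0.6189, 0.2409, 0.0225]
tcp_rot: [[-0.131, 0.991, 0.0], [0.991, 0.131, 0.0], [-0.0, 0.0, -1.0]]
force: [-1.7, -0.7, 5.0]
opening: 0.194
grasp_force: 30.0
```

In contact. Releasing slowly and retreating.

Request:
{"fn": "send_rows", "kwargs": {"plan": [[190,0,0,0,0],[150,0,0,0,0],[150,0,0,0,0],[150,0,0,0,0],[150,0,0,-0.01,0],[150,0,0,-0.02,0],[150,0,0,-0.03,0],[150,0,0,-0.035,0],[150,0,0,-0.035,0],[150,-0.02,-0.035,0,0],[150,-0.02,-0.035,0,0],[150,-0.02,-0.035,0,0],[150,-0.01,-0.03,0,0],[150,0,0,0,0],[150,0,0,0,0]]}}

```text
time_s: 38.2
position: [0.4926, 0.1533, 0.1527]
tcp_rot: [[-0.129, 0.992, -0.001], [0.992, 0.129, 0.0], [0.0, -0.001, -1.0]]
force: [0.8, -0.0, 0.3]
opening: 0.411
grasp_force: 0.0
```

```bash
python3 -c "
from h import *
p,d=capture('top');q,_=capture('scene')
a=cv2.resize(p[160:320,130:490],(800,356));b=cv2.resize(q[150:390,130:480],(356,244))
o=np.zeros((600,800,3),np.uint8);o[:356]=a;o[356:,:356]=b
cv2.imwrite('pics/f.png',cv2.convertScaleAbs(o,alpha=1.4));print(read_state()['time_s'],read_state()['position'])"
```

```text
38.3 [0.49604835 0.15416045 0.15285458]
```

View pics/f.png

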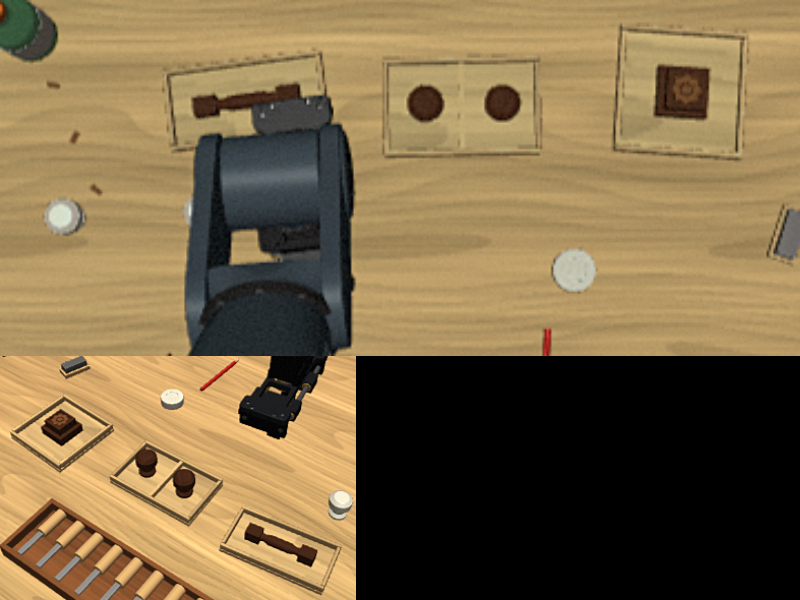

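The final views show the spindle lying lengthwise in the long tray at (247,100). One knob stands in each bay at (425,103) and (503,103), and the tiles are stacked in the square tray at (685,92). The arm is clear of everything.

```bash
python3 -c "
from rig import *
print(hand_in())"
```

```text
the job is handed in; nothing more can be done
None
```

The job is handed in at about 38 s: the final pictures show the two rosettes stacked flower up in the square tray, one knob upright in each bay, and the spindle lengthwise in the long tray, all released with the arm clear.

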